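# Load and chock two cylinder barrels in the leak-test bay

### The arm

A 6-joint arm with a two-finger parallel gripper is mounted at the origin on the work surface. World frame = base frame: x ahead of the robot, y to its left, z up, the work surface at z = 0. Lengths are in m, angles in rad, forces in N, time in s.
With the tool pointing down it reaches from about 0.375 to 0.975 m from the base axis. Payload 3.8 kg.
Tool frame: the origin (TCP) lies on the centre line of the jaws, within the pads' length; the fingertips stand 11 mm ahead of it and the grasp point (between the pads) lies 8 mm behind it; z points along the fingers, y is the line along which they close (so a half turn about z gives the same grasp; the last joint's range is limited). The gripper opens to 85 mm and grips with 20 to 120 N. Pads are 22 mm wide; open, the fingers measure 114 mm over their backs; the gripper's body (76 mm by 85 mm) begins 54 mm behind the grasp point. The pads swing forward as they close: fully open they stand 13 mm farther back than shut.
Start: joints at [1.09, 0.264, 1.604, -0, 1.274, -0.037], TCP at [0.29, 0.61, 0.242] pointing down, gripper open.
Joint ranges: [-2.63, 2.63], [-0.94, 2.18], [0.31, 2.57], [-1.31, 4.45], [0, 2.66], [-2.55, 2.55]. Speed limits (rad/s): [2.57, 2.57, 3.14, 3.14, 3.14, 3.14].

### API

Orientations are given as a unit quaternion [w, x, y, z].
In Python, from rig import bot gives the robot as it stands.
- The arm moves only by the shell command python3 nudge.py 'ROWS' [OPENING]. ROWS is a JSON list of rows, 1 to 8 of them, each of 6 numbers: dx, dy, dz in fractions of the full range, 1 being 0.3 m, then a rotation vector rx, ry, rz in parts of the range, where 1.0 means 60 degrees; each row is the pose to reach, as a shift and turn from the pose commanded when the command began, along the tool's axes at that moment; what a row does not reach only later rows make up. A row lasts 1/12 s, in which the tool goes at most 0.0417 m and 0.125 rad, less where a joint would pass 70% of its speed; a pose out of reach is approached as far as the arm can. OPENING is the finger opening in m, set as the command begins (- or left out keeps the last). The fingers move at their own pace and stop on an object; the grip force is fixed at half the most. Time passes only in rows, so rows that do not move let the fingers close. It prints the time, the measured TCP pose, the force, the opening and the grip force at its end. A shift or turn number past 1, either way, is cut back to 1. Input that does not fit is refused with a message, and nothing moves.
- bot.observe(): the state, without advancing time (a new reading comes with each control period).
- bot.snapshot(name): name is "scene" or "top" or "wrist"; returns the picture (420x560x3 uint8, red, green, blue); there is no depth.
- bot.camera_info(name): a dict with "intrinsics" (3x3 intrinsics, pixels), "k1" (the pictures are not rectified: a ray, as slopes to the right and down, at radius r is drawn at 1 + k1 r^2 times it, then the intrinsics apply), "R" (3x3) and "t" (3): a world point X has camera coordinates R X + t. Camera axes: x right, y down, z forward; pixel columns grow to the right and rows downward; lengths in m; the calibration is good to about 2 mm. A picture is of the moment at which its call begins: read the wrist's pose just before it. camera_info takes no time and is no camera call; for the wrist camera it gives the pose at the moment of the call.
- bot.finish_job(): hands the job in; it is judged then, once.
The state is a dict: "t": time; "joint_pos": joint angles; "joint_velocities": joint speeds; "effort": joint torques, N m; "tcp_pos": TCP position; "tool_rot": TCP orientation; "contact_force": force on the tool from outside, world axes, zero at the start; "ft_torque": the same for the moment, N m; "grip_width": finger opening in m; "gripper_force": force on a finger pad.
Only numpy, scipy, OpenCV 4.12 (cv2) and the standard library are available. Lean on these libraries where they do the work, as an engineer would, in place of code of your own. Each camera call takes 0.05 s, during which the arm holds its last target. There are 200 camera calls.

### The job

Roll the two cylinder barrels along the skid into the two V-cradles of the test bay, one in each, lying square and centred across the rails, without letting them knock together. Set the orange chock across both skid rails behind them, slope first, snug against the nearer barrel, then gently lower the clear guard until it is fully closed. Leave the other things on the bench where they are.

Things in the scene. Friction and masses are not known exactly. Their poses are not given: they have to be found in the camera images.
- bay: leak-test bay, base 150 x 590 mm, two white rails 16 mm wide, centred 36 mm either side of the middle, tops 24 mm up. +y: the way barrels roll in; x: the way barrels lie. Origin on the bench under the near V. Along y: flat skid -350 to -22 mm (12 mm high end lips), near V at 0, flat 22 to 76, far V at 98, steel end stop at 145 (75 mm high), grey housing 152 to 235 (100 mm high)
- v_near (a point): axis of a barrel seated in the near V: 62 mm above the bench, middle of the rails; axes as the bay's. Each V is cut across both rails, 44 mm wide at the mouth, flanks sloping 22 degrees: a barrel seated in it (5 mm lower than on the flat) can be pushed on, out of it and over, with 5 to 15 N
- v_far (a point): the same for the far V, 98 mm further along the bay's +y
- skid_end (a point): outer end of the skid, where barrels come from: top of the rails, middle, 350 mm from v_near
- barrel_silver: round cylinder barrel, bare aluminium tube, black end caps: 86 mm diameter (too thick to grip), 120 mm long plus 8 mm bosses, 0.4 to 0.85 kg. Origin in its centre, x along its axis; 67 mm above the bench on the skid, 62 in a V. Starts on the skid, up to 0.1 rad askew and 12 mm off the middle, over 50 mm clear of the other; either colour may be first. It rolls freely and soon stops
- barrel_blue: the same with a blue tube
- chock: loose orange wedge, 110 mm wide (x), 66 long (y), 0.25 kg, on the bench front left or right. Origin on its underside; 45-degree slope faces its +y (front edge 31 mm ahead), body 30 mm high from origin to 35 mm behind. Stands across both rails, its y along the bay's y; touching a barrel in the near V its origin is 58 mm behind v_near (bay's -y)
- chock_grip (a point): middle of the top of the chock's black upright grip: 60 mm above the underside, 18 mm behind the chock's origin. The grip is 36 mm wide (chock's x), 34 mm (y), 30 mm tall above the body; pinch it from above across the 36 mm
- guard (a joint): angle of the clear plastic guard with yellow edges: 0 closed (level over the barrels), 1.57 upright; starts open at 1.5 to 1.75. A stiff hinge (0.75 N m) holds it at any angle, so it has to be pushed all the way down; 0.45 kg
- guard_hinge (a point): middle of the guard's hinge axis, 122 mm above the bench, 160 mm from v_near along the bay's +y; axis along the bay's x
- guard_edge (a point): middle of the guard's free edge, 215 mm from the hinge. Flat panel 196 mm wide, 6 mm thick (hinge axis and this point in its mid-plane), with 50 mm deep side skirts on the barrels' side. Push on the outer face: from beyond the hinge while upright, from above near the end
- valve: bystander: black valve block 90 x 58 x 56 mm, on the other side of the bay's front than the chock; origin under its centre
- flange: bystander: aluminium end flange, 76 mm diameter, 26 mm high; origin under its centre
- wrench: bystander: wrench 170 mm long lying flat along its x; origin at its middle
- driver: bystander: screwdriver 190 mm long lying along its x; origin at its middle
- spray: bystander: white spray bottle, 60 mm diameter, 170 mm high; origin under its centre
- grease: bystander: grease jar, 72 mm diameter, 70 mm high; origin under its centre

How it is judged:
On the way, in this order (a step that is already met when the one before it is completed fails the run):
1. one barrel lies in the far V (((x of barrel_silver in the frame of v_far between -0.025 and 0.025 m and y of barrel_silver in the frame of v_far between -0.006 and 0.006 m and z of barrel_silver in the frame of v_far between -0.003 and 0.003 m and angle between the x axis of barrel_silver and the x axis of bay, either way round below 0.06 rad) or (x of barrel_blue in the frame of v_far between -0.025 and 0.025 m and y of barrel_blue in the frame of v_far between -0.006 and 0.006 m and z of barrel_blue in the frame of v_far between -0.003 and 0.003 m and angle between the x axis of barrel_blue and the x axis of bay, either way round below 0.06 rad))), for 0.2 s.
2. the other barrel lies in the near V as well ((((x of barrel_silver in the frame of v_far between -0.025 and 0.025 m and y of barrel_silver in the frame of v_far between -0.006 and 0.006 m and z of barrel_silver in the frame of v_far between -0.003 and 0.003 m and angle between the x axis of barrel_silver and the x axis of bay, either way round below 0.06 rad) and (x of barrel_blue in the frame of v_near between -0.025 and 0.025 m and y of barrel_blue in the frame of v_near between -0.006 and 0.006 m and z of barrel_blue in the frame of v_near between -0.003 and 0.003 m and angle between the x axis of barrel_blue and the x axis of bay, either way round below 0.06 rad)) or ((x of barrel_blue in the frame of v_far between -0.025 and 0.025 m and y of barrel_blue in the frame of v_far between -0.006 and 0.006 m and z of barrel_blue in the frame of v_far between -0.003 and 0.003 m and angle between the x axis of barrel_blue and the x axis of bay, either way round below 0.06 rad) and (x of barrel_silver in the frame of v_near between -0.025 and 0.025 m and y of barrel_silver in the frame of v_near between -0.006 and 0.006 m and z of barrel_silver in the frame of v_near between -0.003 and 0.003 m and angle between the x axis of barrel_silver and the x axis of bay, either way round below 0.06 rad)))), for 0.2 s.
3. the chock sits on the rails against the near barrel ((((x of barrel_silver in the frame of v_far between -0.025 and 0.025 m and y of barrel_silver in the frame of v_far between -0.006 and 0.006 m and z of barrel_silver in the frame of v_far between -0.003 and 0.003 m and angle between the x axis of barrel_silver and the x axis of bay, either way round below 0.06 rad) and (x of barrel_blue in the frame of v_near between -0.025 and 0.025 m and y of barrel_blue in the frame of v_near between -0.006 and 0.006 m and z of barrel_blue in the frame of v_near between -0.003 and 0.003 m and angle between the x axis of barrel_blue and the x axis of bay, either way round below 0.06 rad)) or ((x of barrel_blue in the frame of v_far between -0.025 and 0.025 m and y of barrel_blue in the frame of v_far between -0.006 and 0.006 m and z of barrel_blue in the frame of v_far between -0.003 and 0.003 m and angle between the x axis of barrel_blue and the x axis of bay, either way round below 0.06 rad) and (x of barrel_silver in the frame of v_near between -0.025 and 0.025 m and y of barrel_silver in the frame of v_near between -0.006 and 0.006 m and z of barrel_silver in the frame of v_near between -0.003 and 0.003 m and angle between the x axis of barrel_silver and the x axis of bay, either way round below 0.06 rad))) and y of chock in the frame of v_near between -0.0646 and -0.05 m and x of chock in the frame of v_near between -0.025 and 0.025 m and angle between chock's own z axis and vertical below 0.06 rad and angle between the x axis of chock and the x axis of bay, either way round below 0.1 rad), for 0.2 s.
4. the guard is closed over the chocked barrels (all of step 3 and value of joint guard below 0.03 rad), for 0.2 s.
At the end, for the whole second after the job is handed in: One barrel seated in each V (6 mm across, 3 mm in height, 25 mm lengthwise, square to 0.06 rad); chock flat on both rails, square to 0.1 rad, within 25 mm of the middle and at most about 6 mm short of the near barrel; guard closed (under 0.03 rad); all at rest (all of step 4 and linear speed of each of barrel_silver, barrel_blue, chock below 0.02 m/s); the robot touches nothing.
It fails at once if the barrels knock together (contact force between barrel_silver and barrel_blue above 1 N).
It fails at once if the guard is slammed (velocity of joint guard below -3 rad/s).
It fails at once if one of the other things on the bench is moved by more than 30 mm (distance of any of valve, flange, wrench, driver, spray, grease from where it was at the start of the episode above 0.03 m).
It also fails if it takes over 72 s, if anything falls off the work surface, if the arm or the gripper's body presses on something with over 40 N, if the wrist force passes 120 N, or if a joint passes its speed limit or range.

## Working session

There is one attempt and no reset: what is moved stays moved. The work goes in short steps, Python scripts to look and compute and a shell command to move; the robot and the scene stay as the last step left them, time stands still between calls to the robot, and variables do not carry over. Pictures are saved under pics/ and viewed, at most 10 in all, crops included, and the job is handed in when it is done.

```bash
ls; mkdir -p pics
python3 - <<'E'
from rig import bot
import cv2,numpy as np
print(bot.observe())
for n in("scene","top"):
    im=bot.snapshot(n); cv2.imwrite(f"pics/{n}0.png",im[:,:,::-1]); print(n,bot.camera_info(n))
E
```

```text
nudge.py
pics
rig.py
{'t': 0.0, 'joint_pos': array([ 1.09011300e+00,  2.64754435e-01,  1.60538468e+00, -2.48651381e-05,
        1.27369584e+00, -3.69175011e-02]), 'joint_velocities': array([-0.00033391, -0.00217898, -0.00017081,  0.00022971, -0.0008377 ,
        0.00118517]), 'effort': array([ 1.17471402e-03, -5.15105045e+01, -3.67313612e+01,  2.85405031e-04,
        1.28287612e-02,  2.36313207e-05]), 'tcp_pos': array([0.28949767, 0.60898048, 0.24095537]), 'tool_rot': array([-2.75438648e-04,  2.20063061e-01,  9.75485003e-01, -1.08685726e-03]), 'contact_force': array([-1.02037944, -0.32538625, -0.11057655]), 'ft_torque': array([-0.03305652, -0.01729539,  0.03140955]), 'gripper_force': 0.0, 'grip_width': 0.085334343825891}
scene {'intrinsics': array([[427.60231582,   0.        , 276.23754804],
       [  0.        , 427.60231582, 212.0528119 ],
       [  0.        ,   0.        ,   1.        ]]), 'k1': 0.013115204816650307, 'R': array([[-0.84128872,  0.54048685, -0.01035658],
       [ 0.40665712,  0.62012246, -0.67087862],
       [-0.35617873, -0.56861419, -0.74149486]]), 't': array([ 0.51297286, -0.10620898,  1.32979734])}
top {'intrinsics': array([[403.53309658,   0.        , 274.54420751],
       [  0.        , 403.53309658, 209.70829558],
       [  0.        ,   0.        ,   1.        ]]), 'k1': -0.09375054510157967, 'R': array([[-0.00229429, -0.99992449, -0.01207299],
       [-0.99080946,  0.00390587, -0.13520854],
       [ 0.13524549,  0.01165183, -0.99074361]]), 't': array([-0.06481606,  0.57823058,  1.14763571])}
```

View pics/top0.png

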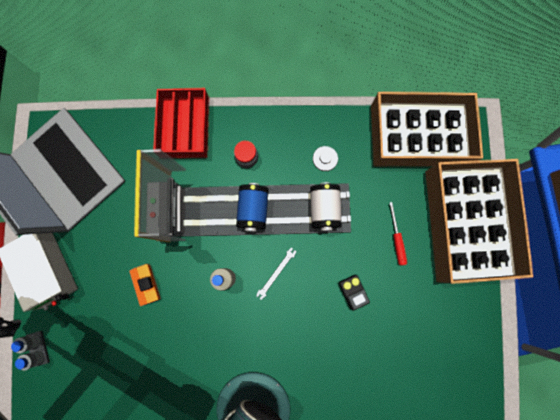

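View pics/scene0.png

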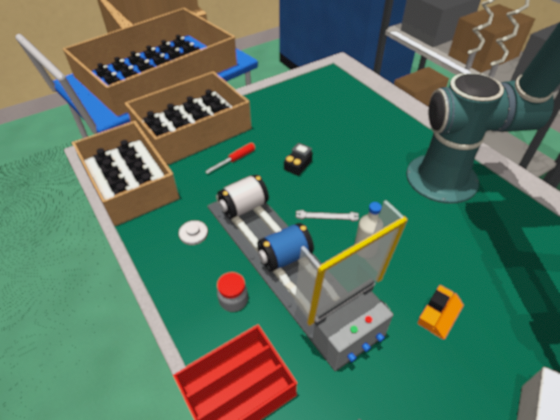

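The top view shows the bay running left (world +y): housing and guard at (155,195), blue barrel at (252,208), silver at (326,208). The chock is at (145,284), the spray bottle at (221,279) and the wrench at (277,273). Next I'll zoom in.

```bash
python3 - <<'E'
import cv2
a=cv2.imread('pics/top0.png')[140:315,115:365]
cv2.imwrite('pics/top0c.png',cv2.resize(a,None,fx=3.2,fy=3.2,interpolation=cv2.INTER_CUBIC))
E
cat > h.py <<'E'
import numpy as np,cv2
from rig import bot
def ray(n,uv,ci=None):
    c=ci or bot.camera_info(n);K=c['intrinsics'];d=np.array([(uv[0]-K[0,2])/K[0,0],(uv[1]-K[1,2])/K[1,1]])
    s=d.copy()
    for _ in range(20): s=d/(1+c['k1']*(s@s))
    R=np.array(c['R']);t=np.array(c['t']);return -R.T@t,R.T@np.array([s[0],s[1],1])
def at(n,uv,z,ci=None):
    o,d=ray(n,uv,ci);return o+d*(z-o[2])/d[2]
def proj(n,X,ci=None):
    c=ci or bot.camera_info(n);X=np.atleast_2d(X)@np.array(c['R']).T+c['t'];s=X[:,:2]/X[:,2:]
    s=s*(1+c['k1']*(s**2).sum(1,keepdims=True));K=c['intrinsics'];return s*[K[0,0],K[1,1]]+K[:2,2]
E
```

```text
(no output)
```

View pics/top0c.png

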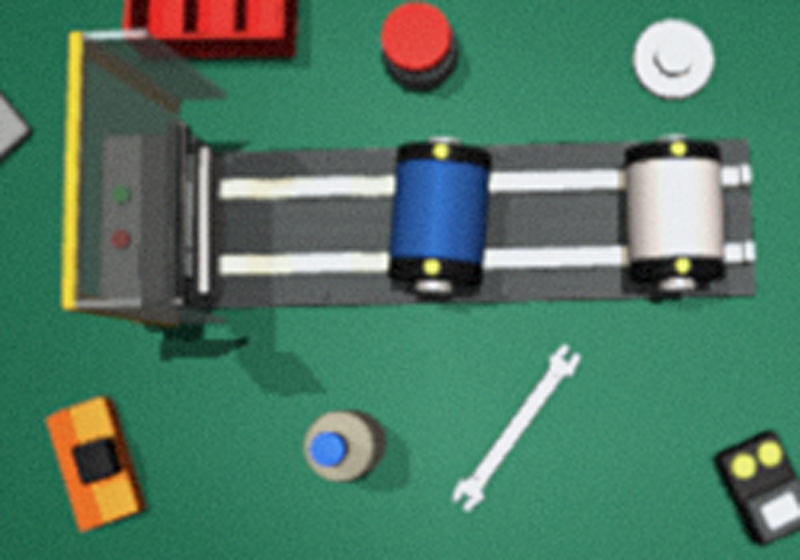

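Run:
```python
from h import *
f=lambda x,y:(115+(x+.5)/3.2-.5,140+(y+.5)/3.2-.5)
P={}
for k,x,y,z in [('c1',752,139,.006),('c2',755,296,.006),('ru1',235,188,.024),('ru2',610,179.5,.024),('rl1',235,264,.024),('rl2',610,256.5,.024),('lipu',750,174,.036),('lipl',754,251,.036),('stop1',204,148,.075),('stop2',204,292,.075),
 ('blueb1',437,140,.067),('blueb2',432,290,.067),('silb1',676,137,.067),('silb2',678,289,.067),('grip',97,460,.06),('ch1',47,417,.03),('ch2',104,397,0),('ch3',143,508,0),('ch4',83,530,.03),('spray',342,447,.1),('grease',418,40,.07),('valve',770,490,.05),('wr1',567,358,0),('wr2',465,495,0),('flange',673,60,.02)]:
    print(k,at('top',f(x,y),z).round(4))
im=bot.snapshot('wrist');cv2.imwrite('pics/w0.png',im[:,:,::-1]);c=bot.camera_info('wrist');np.save('w0.npy',c,allow_pickle=True)
s=cv2.imread('pics/scene0.png')[150:400,190:490];s=cv2.resize(s,None,fx=1.8,fy=1.8,interpolation=cv2.INTER_CUBIC)
cv2.imwrite('pics/mix.png',np.hstack([s[:,:540],np.pad(im[:,:,::-1],((0,30),(0,0),(0,0)))[:, ::1][:450]])[:, :1100])
m=cv2.resize(np.hstack([s,np.pad(im[:,:,::-1],((0,30),(0,0),(0,0)))]),(800,327),interpolation=cv2.INTER_AREA);cv2.imwrite('pics/mix.png',m)
```

```text
c1 [ 0.6637 -0.2959  0.006 ]
c2 [ 0.5136 -0.2945  0.006 ]
ru1 [0.6154 0.1937 0.024 ]
ru2 [ 0.6218 -0.1585  0.024 ]
rl1 [0.5436 0.1918 0.024 ]
rl2 [ 0.5494 -0.1576  0.024 ]
lipu [ 0.6245 -0.2877  0.036 ]
lipl [ 0.5526 -0.2894  0.036 ]
stop1 [0.6438 0.2115 0.075 ]
stop2 [0.5131 0.2075 0.075 ]
blueb1 [6.514e-01 5.000e-04 6.700e-02]
blueb2 [0.5152 0.0042 0.067 ]
silb1 [ 0.6533 -0.216   0.067 ]
silb2 [ 0.5153 -0.215   0.067 ]
grip [0.3635 0.3049 0.06  ]
ch1 [0.401  0.3635 0.03  ]
ch2 [0.4198 0.32   0.    ]
ch3 [0.3165 0.2796 0.    ]
ch4 [0.2985 0.3262 0.03  ]
spray [0.3777 0.0783 0.1   ]
grease [0.7443 0.0183 0.07  ]
valve [ 0.3368 -0.2961  0.05  ]
wr1 [ 0.4566 -0.1177  0.    ]
wr2 [ 0.3301 -0.0223  0.    ]
flange [ 0.7377 -0.2203  0.02  ]
```

View pics/mix.png

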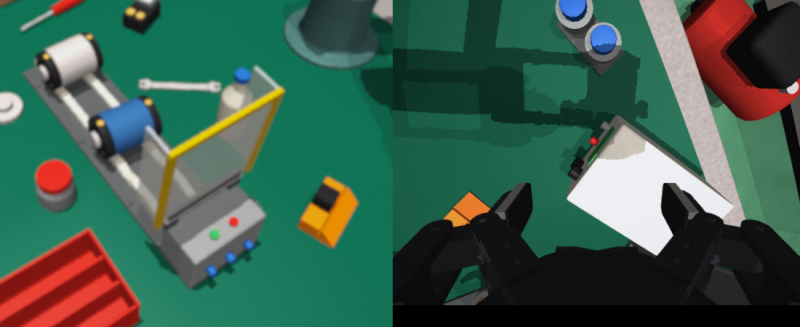

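Chock is on the bench at (0.36, 0.31), bay yaw is about 0.017 rad, and blue is nearer the Vs. I'll write a helper and work out the first legs.

```bash
cat > g.py <<'E'
import sys
from h import *
from scipy.spatial.transform import Rotation as Ro
O=np.array([.5818,.0614]);YAW=.0174
def b2w(x,y): return O+[np.cos(YAW)*x-np.sin(YAW)*y,np.sin(YAW)*x+np.cos(YAW)*y]
def w2b(p): d=np.array(p[:2])-O;return np.array([np.cos(YAW)*d[0]+np.sin(YAW)*d[1],-np.sin(YAW)*d[0]+np.cos(YAW)*d[1]])
def shift(p,az=YAW):   # world goal, azimuth of tool y, tool down
    s=bot.observe();R=Ro.from_quat(np.roll(s['tool_rot'],-1))
    y=np.array([np.cos(az),np.sin(az),0]);z=np.array([0,0,-1.]);G=Ro.from_matrix(np.array([np.cross(y,z),y,z]).T)
    return R.inv().apply(np.array(p)-s['tcp_pos']),(R.inv()*G).as_rotvec()
def st():
    s=bot.observe();print('t%.2f'%s['t'],'bay',w2b(s['tcp_pos']).round(4),'z%.4f'%s['tcp_pos'][2],'F',s['contact_force'].round(1),'w%.3f'%s['grip_width'])
if __name__=='__main__':  # b|w x y z [az]
    a=sys.argv;x,y,z=map(float,a[2:5]);xy=b2w(x,y) if a[1]=='b' else (x,y);st()
    print(*[v.round(4) for v in shift([*xy,z],float(a[5]) if len(a)>5 else YAW)])
E
python3 g.py w .385 .12 .26 .3; python3 g.py b 0 -.135 .26
```

```text
t0.15 bay [-0.2827  0.5527] z0.2412 F [-0.7 -0.5 -0.3] w0.085
[-0.2962 -0.4008 -0.0181] [-1.80e-03  7.00e-04  8.27e-01]
t0.15 bay [-0.2827  0.5527] z0.2412 F [-0.7 -0.5 -0.3] w0.085
[-0.5592 -0.4901 -0.0179] [-1.7000e-03  1.0000e-03  1.1096e+00]
```

Careful with the scale: shifts go in shares of 0.3 m and turns go in shares of 60 degrees. That gives: -0.27 m / 0.3 = -0.9, -0.2 m / 0.3 = -0.6667, 0.55 rad / 1.0472 = 0.5252.

```bash
python3 nudge.py '[[-0.6667, -0.9, -0.06, 0, 0, 0.5252], [-0.6667, -0.9, -0.06, 0, 0, 0.5252], [-0.6667, -0.9, -0.06, 0, 0, 0.5252], [-0.6667, -0.9, -0.06, 0, 0, 0.5252], [-0.6667, -0.9, -0.06, 0, 0, 0.5252], [-0.6667, -0.9, -0.06, 0, 0, 0.5252], [-0.6667, -0.9, -0.06, 0, 0, 0.5252], [-0.6667, -0.9, -0.06, 0, 0, 0.5252]]'; python3 g.py w .385 .12 .26 .3
```

```text
t: 0.82
tcp_pos: [0.3535, 0.281, 0.2599]
tool_rot: [0.0, 0.476, 0.879, -0.0]
contact_force: [1.0, 0.3, 0.8]
grip_width: 0.0857
gripper_force: 0.0
t0.82 bay [-0.2244  0.2235] z0.2599 F [1.  0.3 0.8] w0.086
[-1.521e-01 -6.160e-02 -1.000e-04] [-1.000e-04  2.000e-04  2.778e-01]
```

Right over the chock, so I'll take a wrist look here.

```bash
python3 - <<'E'
from h import *
im=bot.snapshot('wrist');cv2.imwrite('pics/w1.png',im[:,:,::-1]);c=bot.camera_info('wrist');np.save('w1.npy',c,allow_pickle=True)
E
python3 g.py w .4 .11 .26 .25
```

```text
t0.87 bay [-0.2232  0.2172] z0.2602 F [ 0.1 -5.   0.4] w0.085
[-0.1628 -0.0516  0.0013] [-0.0014  0.0064  0.3245]
```

View pics/w1.png

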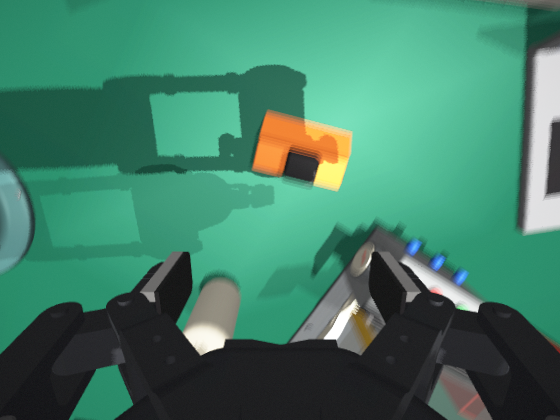

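The grip (302,167) is near the chock's −y edge, so the slope already faces about +y and the yaw is about 0.37. I'll fit its pose with both views, then carry on to the barrel.

```bash
cat > fit.py <<'E'
from h import *
from scipy.optimize import least_squares
c=np.load('w1.npy',allow_pickle=True).item()
f=lambda x,y:(115+(x+.5)/3.2-.5,140+(y+.5)/3.2-.5)
M=np.array([[.055,.031,0],[-.055,.031,0],[.055,-.035,0],[-.055,-.035,0],[0,-.018,.06]])
top=np.array([f(47,417),f(83,530),f(104,397),f(143,508),f(97,460)])
wr=np.array([[350,132],[265,112],[340,190],[253,170],[302,167]])
def W(p):
    C,S=np.cos(p[2]),np.sin(p[2]);return M@np.array([[C,S,0],[-S,C,0],[0,0,1]])+[p[0],p[1],0]
for m in ('top','wrist','both'):
    def r(p):
        a=(proj('top',W(p))-top).ravel();b=(proj('wrist',W(p),c)-wr).ravel()*.7
        return a if m=='top' else b if m=='wrist' else np.r_[a,b]
    s=least_squares(r,[.36,.31,.37],loss='soft_l1');print(m,s.x.round(4),s.fun.round(1))
    print(' grip',(s.x[:2]+.018*np.array([np.sin(s.x[2]),-np.cos(s.x[2])])).round(4))
E
python3 fit.py
python3 nudge.py '[[-0.5333, -0.1667, 0, 0, 0, 0.3056], [-0.5333, -0.1667, 0, 0, 0, 0.3056], [-0.5333, -0.1667, 0, 0, 0, 0.3056], [-0.5333, -0.1667, 0, 0, 0, 0.3056], [-0.5333, -0.1667, 0, 0, 0, 0.3056]]'; python3 g.py b 0 -.135 .26
```

```text
top [0.3574 0.3277 0.3428] [-0.2  0.6 -0.6  0.1  2.2 -0.4  1.1 -0.3 -2.   0. ]
 grip [0.3634 0.3107]
wrist [0.3614 0.3164 0.3677] [-0.1  0.2 -0.   1.1 -2.3 -5.6  1.6 -3.6  0.2  1.1]
 grip [0.3678 0.2996]
both [0.36   0.3183 0.3573] [ 2.6 -0.   2.8 -0.7  5.  -1.3  4.4 -1.4  1.2 -1.  -0.  -0.8  0.1 -0.5
 -2.6 -6.5  1.3 -5.1 -0.  -0.4]
 grip [0.3663 0.3014]
t: 1.28
tcp_pos: [0.4006, 0.1155, 0.2601]
tool_rot: [0.002, 0.614, 0.79, -0.001]
contact_force: [-1.0, 0.2, 0.4]
grip_width: 0.0858
gripper_force: 0.0
t1.28 bay [-0.1802  0.0573] z0.2601 F [-1.   0.2  0.4] w0.086
[-0.2286  0.1311  0.001 ] [0.0007 0.0038 0.2321]
```

Scaled: -0.228 m / 0.3 = -0.76, 0.131 m / 0.3 = 0.4367, 0.232 rad / 1.0472 = 0.2215.

```bash
python3 nudge.py '[[-0.76, 0.4367, 0, 0, 0, 0.2215], [-0.76, 0.4367, 0, 0, 0, 0.2215], [-0.76, 0.4367, 0, 0, 0, 0.2215], [-0.76, 0.4367, 0, 0, 0, 0.2215], [-0.76, 0.4367, 0, 0, 0, 0.2215], [-0.76, 0.4367, 0, 0, 0, 0.2215], [-0.76, 0.4367, 0, 0, 0, 0.2215], [-0.76, 0.4367, 0, 0, 0, 0.2215]]'; python3 g.py b 0 -.135 .056
python3 - <<'E'
from h import *
im=bot.snapshot('top');cv2.imwrite('pics/t2.png',im[:,:,::-1])
im=bot.snapshot('wrist');cv2.imwrite('pics/w2.png',im[:,:,::-1]);np.save('w2.npy',bot.camera_info('wrist'),allow_pickle=True)
E
```

```text
t: 1.95
tcp_pos: [0.5859, -0.0675, 0.2591]
tool_rot: [-0.0, 0.699, 0.715, -0.0]
contact_force: [-0.4, -0.2, 0.6]
grip_width: 0.0852
gripper_force: 0.0
t1.95 bay [ 0.0018 -0.129 ] z0.2591 F [-0.4 -0.2  0.6] w0.085
[-0.006  -0.0017  0.2031] [-0.0006  0.0003  0.0047]
```

View pics/w2.png

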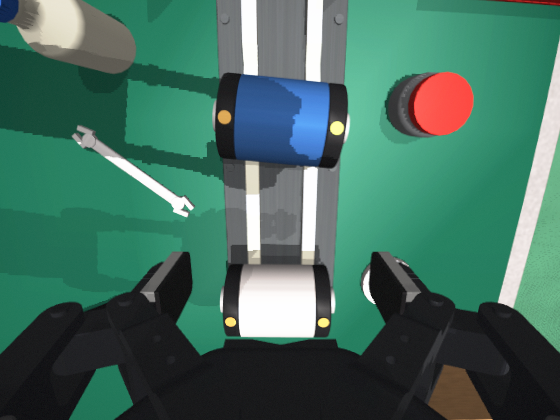

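Blue is tilted about 0.08 rad, with its left end (213,115) further on than its right (349,126); the wrench and spray are clear. I'll descend between the barrels and push with both fingers open.

Scaled: 0.203 m / 0.3 = 0.6767, -0.006 m / 0.3 = -0.02, 0.005 rad / 1.0472 = 0.0048.

```bash
python3 nudge.py '[[-0.02, -0.005, 0.6767, 0, 0, 0.0048], [-0.02, -0.005, 0.6767, 0, 0, 0.0048], [-0.02, -0.005, 0.6767, 0, 0, 0.0048], [-0.02, -0.005, 0.6767, 0, 0, 0.0048], [-0.02, -0.005, 0.6767, 0, 0, 0.0048], [-0.02, -0.005, 0.6767, 0, 0, 0.0048], [-0.02, -0.005, 0.6767, 0, 0, 0.0048]]'
python3 g.py b 0 -.095 .056; python3 nudge.py '[[0.0133, 0, 0, 0, 0, 0], [0.0267, 0, 0, 0, 0, 0], [0.04, 0, 0, 0, 0, 0], [0.0533, 0, 0, 0, 0, 0], [0.0667, 0, 0, 0, 0, 0], [0.0833, 0, 0, 0, 0, 0], [0.1, 0, 0, 0, 0, 0], [0.1133, 0, 0, 0, 0, 0]]'; python3 g.py b 0 0 .056
```

```text
t: 2.63
tcp_pos: [0.5794, -0.0697, 0.0553]
tool_rot: [-0.003, 0.699, 0.715, -0.002]
contact_force: [0.2, -0.4, -0.6]
grip_width: 0.0853
gripper_force: 0.0
t2.63 bay [-0.0047 -0.1311] z0.0553 F [ 0.2 -0.4 -0.6] w0.085
[ 0.036   0.0048 -0.0007] [-0.0063 -0.0015  0.004 ]
t: 3.3
tcp_pos: [0.5818, -0.037, 0.0572]
tool_rot: [-0.0, 0.7, 0.714, 0.0]
contact_force: [-1.0, -0.2, -0.5]
grip_width: 0.0854
gripper_force: 0.0
t3.30 bay [-0.0017 -0.0984] z0.0572 F [-1.  -0.2 -0.5] w0.085
[0.0984 0.0019 0.0012] [-0.     -0.0002  0.0027]
```

Scaled: 0.04 m / 0.3 = 0.1333, 0.035 m / 0.3 = 0.1167.

```bash
python3 nudge.py '[[0.0167, 0, 0, 0, 0, 0], [0.0333, 0, 0, 0, 0, 0], [0.05, 0, 0, 0, 0, 0], [0.0667, 0, 0, 0, 0, 0], [0.0833, 0, 0, 0, 0, 0], [0.1, 0, 0, 0, 0, 0], [0.1167, 0, 0, 0, 0, 0], [0.1333, 0.0033, 0, 0, 0, 0]]' | grep force; python3 g.py b 0 -.03 .056
python3 - <<'E'
from h import *
im=bot.snapshot('top');cv2.imwrite('pics/t3.png',im[:,:,::-1])
im=bot.snapshot('wrist');np.save('w3.npy',bot.camera_info('wrist'),allow_pickle=True)
cv2.imwrite('pics/m3.png',np.hstack([cv2.resize(cv2.imread('pics/t3.png')[150:260,130:360],(460,220)),cv2.resize(im[:,:,::-1],(293,220))]))
E
```

```text
contact_force: [0.0, -0.2, -0.3]
gripper_force: 0.0
t3.97 bay [-0.0009 -0.0585] z0.0570 F [ 0.  -0.2 -0.3] w0.085
[0.0285 0.001  0.001 ] [-0.0003 -0.      0.0026]
```

View pics/m3.png

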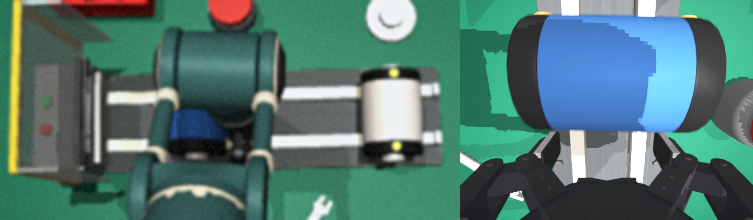

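Blue is now square ahead of the fingers (barrel across the crop at (620,70)). I'll push on through the near V.

Scaled: 0.03 m / 0.3 = 0.1, 0.025 m / 0.3 = 0.0833.

```bash
python3 nudge.py '[[0.0167, 0, 0, 0, 0, 0], [0.0333, 0, 0, 0, 0, 0], [0.05, 0, 0, 0, 0, 0], [0.0667, 0, 0, 0, 0, 0], [0.0833, 0, 0, 0, 0, 0], [0.1, 0, 0, 0, 0, 0]]' | grep force; python3 g.py b 0 .044 .056;python3 nudge.py '[[0.0167, 0, 0, 0, 0, 0], [0.0333, 0, 0, 0, 0, 0], [0.05, 0, 0, 0, 0, 0], [0.0667, 0, 0, 0, 0, 0]]' | grep force; python3 g.py b 0 .044 .056;python3 nudge.py '[[0.0167, 0, 0, 0, 0, 0], [0.0333, 0, 0, 0, 0, 0], [0.05, 0, 0, 0, 0, 0], [0.0667, 0, 0, 0, 0, 0]]' | grep force; python3 g.py b 0 .044 .056
```

```text
contact_force: [0.5, -0.6, -0.1]
gripper_force: 0.1
t4.57 bay [-0.0006 -0.0287] z0.0573 F [ 0.5 -0.6 -0.1] w0.086
[0.0727 0.0007 0.0013] [ 0.0004 -0.0002  0.0019]
contact_force: [-0.2, 0.4, -0.3]
gripper_force: 0.1
t4.90 bay [-0.0011 -0.0083] z0.0569 F [-0.2  0.4 -0.3] w0.085
[0.0523 0.0012 0.0009] [-0.0005 -0.0001  0.0029]
contact_force: [0.5, -0.2, 0.3]
gripper_force: 0.1
t5.23 bay [-0.0009  0.0115] z0.0571 F [ 0.5 -0.2  0.3] w0.085
[0.0325 0.001  0.0011] [-0.     -0.      0.0026]
```

```bash
cat > bar.py <<'E'
import sys
from g import *
# barrel axis points from tube mask: bisector of the tangent rays, per column band
def measure(cam,col,z,n=7):
    im=bot.snapshot(cam);c=bot.camera_info(cam);cv2.imwrite('pics/last_%s.png'%cam,im[:,:,::-1])
    h=cv2.cvtColor(im,cv2.COLOR_RGB2HSV)
    m=cv2.inRange(h,(100,120,40),(125,255,255)) if col=='blue' else cv2.inRange(h,(0,0,120),(179,70,255))
    m=cv2.morphologyEx(m,cv2.MORPH_OPEN,np.ones((9,9)))
    k,l,s,ce=cv2.connectedComponentsWithStats(m);P=None
    i=1+np.argmax(s[1:,4]);m=l==i;x,y,w,hh=s[i,:4];print(cam,col,s[i])
    out=[]
    if cam=='wrist': E=[[(u,np.where(m[:,int(u)])[0][0]-.5),(u,np.where(m[:,int(u)])[0][-1]+.5)] for u in np.linspace(x+.15*w,x+.85*w,n)]
    else: E=[[(np.where(m[int(v)])[0][0]-.5,v),(np.where(m[int(v)])[0][-1]+.5,v)] for v in np.linspace(y+.15*hh,y+.85*hh,n)]
    for a,b in E:
        o,d1=ray(cam,a,c);_,d2=ray(cam,b,c);d=d1/np.linalg.norm(d1[1:])+d2/np.linalg.norm(d2[1:])
        out.append(w2b(o+d*(z-o[2])/d[2]))
    out=np.array(out);p=np.polyfit(out[:,0],out[:,1],1);print(' axis y at bay x=0: %.4f skew %.3f'%(p[1],p[0]),'res',np.abs(np.polyval(p,out[:,0])-out[:,1]).max().round(4))
    e=[w2b(at(cam,q,.09 if cam=='top' else .09,c)) for q in ([(x-.5,y+hh/2),(x+w-.5,y+hh/2)] if cam=='wrist' else [(x+w/2,y+hh-.5),(x+w/2,y-.5)])]
    print(' ends x',e[0][0].round(3),e[1][0].round(3))
if __name__=='__main__': measure(sys.argv[1],sys.argv[2],float(sys.argv[3]))
E
python3 bar.py wrist blue .067
```

```text
wrist blue [  142    38   318   229 58489]
 axis y at bay x=0: 0.0664 skew 0.002 res 0.0003
 ends x -0.046 0.059
```

Scaled: 0.028 m / 0.3 = 0.0933, 0.006 m / 0.3 = 0.02.

```bash
python3 nudge.py '[[0.01, 0, 0, 0, 0, 0], [0.02, 0, 0, 0, 0, 0], [0.03, 0, 0, 0, 0, 0], [0.04, 0, 0, 0, 0, 0], [0.0533, 0, 0, 0, 0, 0], [0.0667, 0, 0, 0, 0, 0], [0.08, 0, 0, 0, 0, 0], [0.0933, 0, 0, 0, 0, 0]]' | grep force;python3 nudge.py '[[0.0033, 0, 0, 0, 0, 0], [0.0033, 0, 0, 0, 0, 0], [0.0033, 0, 0, 0, 0, 0]]' | grep force; python3 bar.py wrist blue .062;python3 g.py b 0 .044 .056
```

```text
contact_force: [1.0, 1.0, -0.5]
gripper_force: 0.0
contact_force: [0.2, -0.7, 0.2]
gripper_force: 0.0
wrist blue [  149    23   303   223 54398]
 axis y at bay x=0: 0.1001 skew 0.001 res 0.0001
 ends x -0.043 0.055
t6.25 bay [-0.001   0.0399] z0.0571 F [ 0.   0.7 -0.2] w0.085
[0.0041 0.001  0.0011] [-0.      0.0001  0.0027]
```

Blue is seated in the far V. I'll lift and go behind silver.

Scaled: -0.25 m / 0.3 = -0.8333, -0.12 m / 0.3 = -0.4.

```bash
python3 nudge.py '[[-0.1, 0, 0, 0, 0, 0], [-0.2, 0.0033, -0.0667, 0, 0, 0], [-0.2333, 0.0033, -0.2, 0, 0, 0], [-0.3, 0.0033, -0.3333, 0, 0, 0], [-0.4333, 0.0033, -0.4, 0, 0, 0], [-0.5667, 0.0033, -0.4, 0, 0, 0], [-0.7, 0.0033, -0.4, 0, 0, 0], [-0.8333, 0.0033, -0.4, 0, 0, 0]]' | grep tcp;python3 nudge.py '[[-0.5333, 0, 0, 0, 0, 0], [-0.5333, 0, 0, 0, 0, 0], [-0.5333, 0, 0, 0, 0, 0], [-0.5333, 0, 0, 0, 0, 0], [-0.5333, 0, 0, 0, 0, 0], [-0.5333, 0, 0, 0, 0, 0], [-0.5333, 0, 0, 0, 0, 0]]' | grep tcp;python3 bar.py top blue .062;python3 bar.py top silver .067;python3 g.py b 0 -.36 .056
```

```text
tcp_pos: [0.5865, -0.1506, 0.1787]
tcp_pos: [0.5888, -0.3084, 0.1767]
top blue [ 516  145   44  204 6860]
 axis y at bay x=0: -0.9264 skew -0.089 res 0.015
 ends x -0.424 0.167
top silver [   0  228   59  188 4850]
 axis y at bay x=0: 0.5820 skew -0.188 res 0.0234
 ends x -0.586 -0.05
t7.60 bay [ 0.001  -0.3687] z0.1769 F [-0.1 -0.6 -0.6] w0.085
[ 0.0086 -0.0009  0.1209] [-0.0005 -0.0008  0.0036]
```

Scaled: 0.121 m / 0.3 = 0.4033, 0.006 m / 0.3 = 0.02, 0.004 rad / 1.0472 = 0.0038.

```bash
sed -i "s/^    m=cv2.morph/    if cam=='top': q=np.zeros_like(m);q[182:238,180:350]=1;m=m*q\n&/" bar.py; python3 bar.py top blue .062
python3 nudge.py '[[0.02, -0.0033, 0.4033, 0, 0, 0.0038], [0.02, -0.0033, 0.4033, 0, 0, 0.0038], [0.02, -0.0033, 0.4033, 0, 0, 0.0038], [0.02, -0.0033, 0.4033, 0, 0, 0.0038], [0.02, -0.0033, 0.4033, 0, 0, 0.0038]]' | grep tcp
python3 nudge.py '[[0.0133, 0, 0, 0, 0, 0], [0.0267, 0, 0, 0, 0, 0], [0.04, 0, 0, 0, 0, 0], [0.0533, 0, 0, 0, 0, 0], [0.07, 0, 0, 0, 0, 0], [0.0867, 0, 0, 0, 0, 0], [0.1033, 0, 0, 0, 0, 0], [0.12, 0, 0, 0, 0, 0]]' | grep for;
python3 nudge.py '[[0.0167, 0, 0, 0, 0, 0], [0.0333, 0, 0, 0, 0, 0], [0.05, 0, 0, 0, 0, 0], [0.0667, 0, 0, 0, 0, 0], [0.0833, 0, 0, 0, 0, 0], [0.1, 0, 0, 0, 0, 0], [0.1167, 0, 0, 0, 0, 0], [0.1333, 0, 0, 0, 0, 0]]' | grep for;python3 g.py b 0 -.08 .056
python3 bar.py wrist silver .067
```

```text
top blue [182 190  30  31 906]
 axis y at bay x=0: 0.0983 skew 0.037 res 0.0006
 ends x -0.039 0.05
tcp_pos: [0.586, -0.2999, 0.0535]
contact_force: [-0.2, -0.1, -0.3]
gripper_force: 0.0
contact_force: [-0.3, -0.8, 0.7]
gripper_force: 0.1
t9.40 bay [ 2.000e-04 -2.875e-01] z0.0561 F [-0.3 -0.8  0.7] w0.085
[ 2.075e-01 -5.000e-04  1.000e-04] [-0.      0.     -0.0014]
wrist silver [  108     0   323   266 70352]
 axis y at bay x=0: -0.2295 skew -0.010 res 0.0046
 ends x -0.055 0.049
```

```bash
python3 nudge.py '[[0.02, 0, 0, 0, 0, 0], [0.0433, 0, 0, 0, 0, 0], [0.0667, 0, 0, 0, 0, 0], [0.0933, 0, 0, 0, 0, 0], [0.12, 0, 0, 0, 0, 0], [0.1467, 0, 0, 0, 0, 0], [0.1733, 0, 0, 0, 0, 0], [0.2, 0, 0, 0, 0, 0]]' | grep for;
python3 nudge.py '[[0.0267, 0, 0, 0, 0, 0], [0.0533, 0, 0, 0, 0, 0], [0.08, 0, 0, 0, 0, 0], [0.1067, 0, 0, 0, 0, 0], [0.1333, 0, 0, 0, 0, 0], [0.16, 0, 0, 0, 0, 0], [0.18, 0, 0, 0, 0, 0], [0.2, 0, 0, 0, 0, 0]]' | grep for;
python3 nudge.py '[[0.0167, 0, 0, 0, 0, 0], [0.0333, 0, 0, 0, 0, 0], [0.05, 0, 0, 0, 0, 0], [0.0667, 0, 0, 0, 0, 0], [0.0833, 0, 0, 0, 0, 0], [0.1, 0, 0, 0, 0, 0], [0.1167, 0, 0, 0, 0, 0], [0.1333, 0, 0, 0, 0, 0]]' | grep for;
python3 g.py b 0 -.059 .056
python3 bar.py wrist silver .067
```

```text
contact_force: [0.7, -0.4, 0.0]
gripper_force: 0.1
contact_force: [0.3, 0.7, -0.7]
gripper_force: 0.0
contact_force: [-0.9, -3.0, 1.2]
gripper_force: 2.3
t11.45 bay [ 0.0004 -0.1276] z0.0561 F [-0.9 -3.   1.2] w0.085
[ 0.0686 -0.0005  0.0001] [-0.      0.0001 -0.0014]
wrist silver [  108     0   323   266 70553]
 axis y at bay x=0: -0.0698 skew -0.012 res 0.0045
 ends x -0.055 0.049
```

Scaled: 0.038 m / 0.3 = 0.1267, 0.034 m / 0.3 = 0.1133.

```bash
python3 nudge.py '[[0.0167, 0, 0, 0, 0, 0], [0.0333, 0, 0, 0, 0, 0], [0.05, 0, 0, 0, 0, 0], [0.0667, 0, 0, 0, 0, 0], [0.0833, 0, 0, 0, 0, 0], [0.1, 0, 0, 0, 0, 0], [0.1133, 0, 0, 0, 0, 0], [0.1267, 0, 0, 0, 0, 0]]' | grep for;
python3 nudge.py '[[0.0133, 0, 0, 0, 0, 0], [0.0267, 0, 0, 0, 0, 0], [0.04, 0, 0, 0, 0, 0], [0.0533, 0, 0, 0, 0, 0], [0.0633, 0, 0, 0, 0, 0], [0.0733, 0, 0, 0, 0, 0], [0.0833, 0, 0, 0, 0, 0], [0.0933, 0, 0, 0, 0, 0]]' | grep for;
python3 nudge.py '[[0.0033, 0, 0, 0, 0, 0], [0.0033, 0, 0, 0, 0, 0]]' | grep for
python3 g.py b 0 -.056 .056
python3 bar.py wrist silver .062
python3 - <<'E'
import cv2,numpy as np
a=cv2.imread('pics/last_wrist.png')
cv2.imwrite('pics/v4.png',a)
E
```

```text
contact_force: [-0.1, -0.9, -0.3]
gripper_force: 0.0
contact_force: [-0.0, -0.4, 0.9]
gripper_force: 0.0
contact_force: [0.2, 0.0, 0.3]
gripper_force: 0.0
t13.00 bay [ 0.0005 -0.0608] z0.0561 F [0.2 0.  0.3] w0.085
[ 0.0048 -0.0005  0.0001] [-0.0001 -0.     -0.0011]
wrist silver [  115     0   311   348 68818]
 axis y at bay x=0: -0.0009 skew -0.124 res 0.0128
 ends x -0.054 0.05
```

View pics/v4.png

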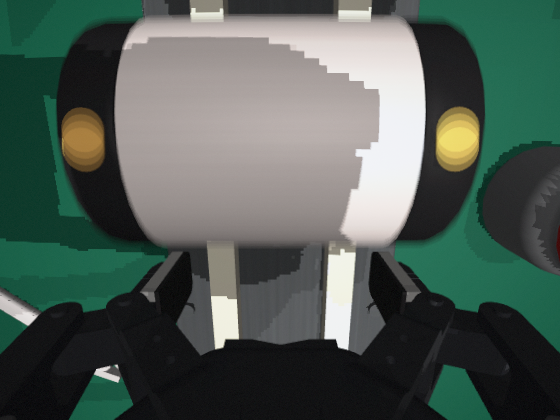

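Silver lies square in the near V (rows 17–245, barely rocking). I'll retreat and go to look at the chock.

Scaled: -0.2 m / 0.3 = -0.6667, -0.17 m / 0.3 = -0.5667.

```bash
python3 nudge.py '[[-0.0667, 0, 0, 0, 0, 0], [-0.1333, 0, -0.0333, 0, 0, 0], [-0.1667, 0, -0.1667, 0, 0, 0], [-0.1667, 0, -0.3, 0, 0, 0], [-0.1667, 0, -0.4333, 0, 0, 0], [-0.1667, 0, -0.5667, 0, 0, 0], [-0.1667, 0, -0.6667, 0, 0, 0]]' | grep tcp;python3 g.py w .40 .11 .26 .25
```

```text
tcp_pos: [0.5851, -0.0502, 0.2603]
t13.63 bay [ 0.0013 -0.1116] z0.2603 F [ 0.6 -0.5  0.6] w0.085
[ 0.163  -0.1826 -0.0006] [ 0.004   0.0011 -0.2347]
```

Scaled: -0.182 m / 0.3 = -0.6067, 0.163 m / 0.3 = 0.5433, -0.23 rad / 1.0472 = -0.2196.

```bash
python3 nudge.py '[[0.5433, -0.6067, 0, 0, 0, -0.2196], [0.5433, -0.6067, 0, 0, 0, -0.2196], [0.5433, -0.6067, 0, 0, 0, -0.2196], [0.5433, -0.6067, 0, 0, 0, -0.2196], [0.5433, -0.6067, 0, 0, 0, -0.2196], [0.5433, -0.6067, 0, 0, 0, -0.2196], [0.5433, -0.6067, 0, 0, 0, -0.2196], [0.5433, -0.6067, 0, 0, 0, -0.2196]]' | grep tcp;python3 g.py w .358 .24 .26 .36
```

```text
tcp_pos: [0.3987, 0.1112, 0.2564]
t14.30 bay [-0.1822  0.053 ] z0.2564 F [-0.3  0.4  0.5] w0.085
[ 0.1348 -0.0076 -0.0037] [ 0.0014  0.0005 -0.1108]
```

Scaled: 0.135 m / 0.3 = 0.45, -0.008 m / 0.3 = -0.0267, -0.11 rad / 1.0472 = -0.105.

```bash
python3 nudge.py '[[0.45, -0.0267, -0.0133, 0, 0, -0.105], [0.45, -0.0267, -0.0133, 0, 0, -0.105], [0.45, -0.0267, -0.0133, 0, 0, -0.105], [0.45, -0.0267, -0.0133, 0, 0, -0.105], [0.45, -0.0267, -0.0133, 0, 0, -0.105], [0.45, -0.0267, -0.0133, 0, 0, -0.105], [0.45, -0.0267, -0.0133, 0, 0, -0.105]]' | grep tcp
python3 bar.py top blue .062; python3 bar.py top silver .062
python3 - <<'E'
from h import *
s=bot.observe();print(s['tcp_pos'],s['joint_velocities'].round(3))
c=bot.camera_info('wrist');im=bot.snapshot('wrist');np.save('w5.npy',c,allow_pickle=True);cv2.imwrite('pics/w5.png',im[:,:,::-1])
h=cv2.cvtColor(im,cv2.COLOR_RGB2HSV);m=cv2.inRange(h,(5,150,90),(25,255,255));x,y,w,hh=cv2.boundingRect(m);print(x,y,w,hh)
x0,y0=max(x-30,0),max(y-30,0);a=im[y0:y+hh+30,x0:x+w+30,::-1];k=4;print('crop',x0,y0,a.shape)
cv2.imwrite('pics/w5c.png',cv2.resize(a,None,fx=k,fy=k,interpolation=cv2.INTER_CUBIC)[:600,:800])
E
```

```text
tcp_pos: [0.3599, 0.2382, 0.2598]
top blue [182 190  30  31 904]
 axis y at bay x=0: 0.0983 skew 0.037 res 0.0006
 ends x -0.039 0.05
top silver [216 191  28  32 856]
 axis y at bay x=0: 0.0019 skew -0.004 res 0.0
 ends x -0.047 0.045
[0.35972304 0.23804878 0.2598856 ] [ 0.002 -0.004  0.002  0.002  0.001  0.003]
258 77 302 234
crop 228 47 (294, 332, 3)
```

View pics/w5c.png

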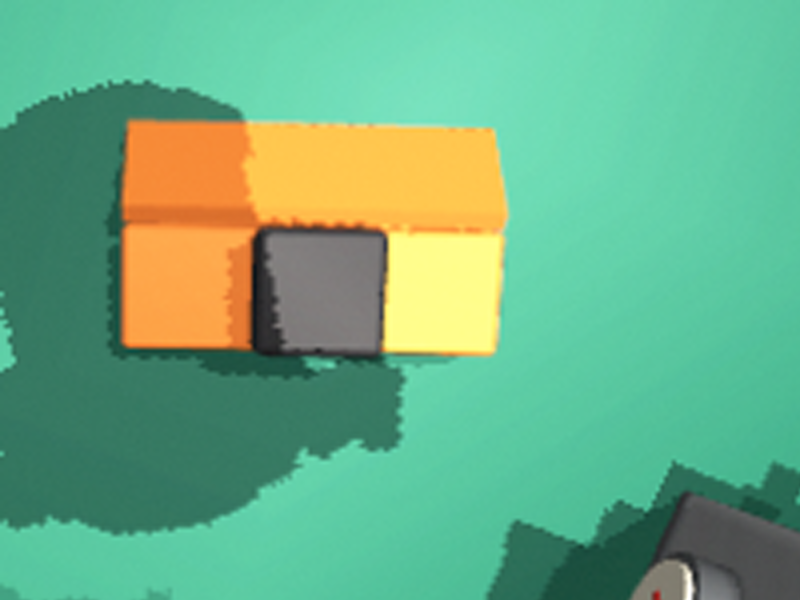

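The crop shows the chock clearly: slope at the top (+y), grip top centred at about crop (330,292). I'll fit its pose.

```bash
cat > fit2.py <<'E'
from g import *
from scipy.optimize import least_squares
c=np.load('w5.npy',allow_pickle=True).item()
f=lambda x,y:(228+(x+.5)/4-.5,47+(y+.5)/4-.5)
M=np.array([[-.055,.031,0],[.055,.031,0],[-.055,0,.03],[.055,0,.03],[-.055,-.035,.03],[.055,-.035,.03],[.018,-.001,.06],[.018,-.035,.06]])
wr=np.array([f(*q) for q in [(128,120),(494,129),(122,222),(505,230),(122,347),(497,355),(386,232),(383,353)]])
def W(p):
    C,S=np.cos(p[2]),np.sin(p[2]);return M@np.array([[C,S,0],[-S,C,0],[0,0,1]])+[p[0],p[1],0]
s=least_squares(lambda p:(proj('wrist',W(p),c)-wr).ravel(),[.36,.31,.37],loss='soft_l1');print(s.x.round(4),s.fun.round(1))
gp=s.x[:2]+.018*np.array([np.sin(s.x[2]),-np.cos(s.x[2])]);print(' grip',gp.round(4))
st()
for z in(.12,.052): print(*[v.round(4) for v in shift([*gp,z],s.x[2])])
E
python3 fit2.py
```

```text
[0.3581 0.329  0.3346] [ 0.2  0.1 -1.   0.  -0.1 -0.  -0.   0.2 -0.1 -0.1 -0.4 -0.1  1.3 -1.5
  0.2  1.2]
 grip [0.364 0.312]
t15.03 bay [-0.2191  0.1806] z0.2600 F [-0.8  0.1  0.1] w0.085
[0.0679 0.0297 0.1399] [-0.0003  0.0005  0.019 ]
[0.0679 0.0297 0.2079] [-0.0003  0.0005  0.019 ]
```

Scaled: 0.214 m / 0.3 = 0.7133, 0.03 m / 0.3 = 0.1, 0.019 rad / 1.0472 = 0.0181.

```bash
python3 nudge.py '[[0.2267, 0.1, 0.2667, 0, 0, 0.0181], [0.2267, 0.1, 0.2667, 0, 0, 0.0181], [0.2267, 0.1, 0.3333, 0, 0, 0.0181], [0.2267, 0.1, 0.4667, 0, 0, 0.0181], [0.2267, 0.1, 0.5667, 0, 0, 0.0181], [0.2267, 0.1, 0.65, 0, 0, 0.0181], [0.2267, 0.1, 0.6933, 0, 0, 0.0181], [0.2267, 0.1, 0.7133, 0, 0, 0.0181]]' | grep tcp; python3 g.py w .364 .312 .046 .3346
python3 nudge.py '[[0, 0, 0, 0, 0, 0], [0, 0, 0, 0, 0, 0], [0, 0, 0, 0, 0, 0], [0, 0, 0, 0, 0, 0], [0, 0, 0, 0, 0, 0], [0, 0, 0, 0, 0, 0], [0, 0, 0, 0, 0, 0], [0, 0, 0, 0, 0, 0]]' .0
```

```text
tcp_pos: [0.3621, 0.3113, 0.0432]
t15.70 bay [-0.2154  0.2537] z0.0432 F [ 0.5 -0.9 -0.2] w0.085
[ 0.      0.002  -0.0028] [-0.005   0.0019  0.0009]
t: 16.37
tcp_pos: [0.3648, 0.3146, 0.0479]
tool_rot: [0.001, 0.578, 0.816, 0.002]
contact_force: [-0.5, -0.5, 7.3]
grip_width: 0.0353
gripper_force: 62.9
```

Gripped (0.0353). Lift and carry.

Careful with the scale: shifts go in shares of 0.3 m and turns go in shares of 60 degrees. That gives: -0.205 m / 0.3 = -0.6833, -0.18 m / 0.3 = -0.6.

```bash
python3 nudge.py '[[0, 0, -0.0667, 0, 0, 0], [0, 0, -0.2, 0, 0, 0], [0, 0, -0.3333, 0, 0, 0], [0, 0, -0.4667, 0, 0, 0], [0, 0, -0.6, 0, 0, 0], [0, 0, -0.6833, 0, 0, 0], [0, 0, -0.6833, 0, 0, 0]]' | egrep "tcp|grip";python3 g.py w .40 .11 .255 .25
```

```text
tcp_pos: [0.3663, 0.3161, 0.2586]
grip_width: 0.0347
gripper_force: 62.0
t16.95 bay [-0.2111  0.2584] z0.2586 F [ 0.8  0.5 -2.1] w0.035
[-0.2056 -0.0364  0.0023] [ 0.012  -0.0047  0.0872]
```

Scaled: -0.206 m / 0.3 = -0.6867, -0.195 m / 0.3 = -0.65, 0.087 rad / 1.0472 = 0.0831.

```bash
python3 nudge.py '[[-0.1167, -0.02, 0, 0, 0, 0.0143], [-0.25, -0.0467, 0, 0, 0, 0.0286], [-0.3833, -0.0667, 0, 0, 0, 0.0477], [-0.5167, -0.0933, 0, 0, 0, 0.0668], [-0.65, -0.1167, 0, 0, 0, 0.0831], [-0.6867, -0.12, 0, 0, 0, 0.0831], [-0.6867, -0.12, 0, 0, 0, 0.0831]]' | egrep "tcp|grip_w";python3 g.py b 0 -.11 .255
```

```text
tcp_pos: [0.3968, 0.1043, 0.2494]
grip_width: 0.0351
t17.53 bay [-0.1843  0.0462] z0.2494 F [ 0.2  0.9 -2.5] w0.035
[-0.1937  0.1442 -0.0058] [-0.0023  0.0012  0.2279]
```

Scaled: 0.182 m / 0.3 = 0.6067, 0.18 m / 0.3 = 0.6, 0.235 rad / 1.0472 = 0.2244.

```bash
python3 nudge.py '[[-0.0833, 0.09, 0, 0, 0, 0.0477], [-0.1667, 0.1833, 0, 0, 0, 0.0955], [-0.26, 0.2833, 0, 0, 0, 0.1432], [-0.3533, 0.3833, 0, 0, 0, 0.191], [-0.4467, 0.4833, 0, 0, 0, 0.2244], [-0.5333, 0.6, 0, 0, 0, 0.2244], [-0.5433, 0.6067, 0, 0, 0, 0.2244], [-0.5433, 0.6067, 0, 0, 0, 0.2244]]' | egrep "tcp|grip_w";python3 g.py b 0 -.11 .12
```

```text
tcp_pos: [0.6153, -0.0056, 0.2482]
grip_width: 0.0352
t18.20 bay [ 0.0324 -0.0676] z0.2482 F [ 0.4  0.1 -2.8] w0.035
[-0.0426 -0.0318  0.1283] [-0.0037 -0.0006 -0.0032]
```

Scaled: 0.15 m / 0.3 = 0.5, 0.13 m / 0.3 = 0.4333, -0.003 rad / 1.0472 = -0.0029.

```bash
python3 nudge.py '[[-0.1167, -0.0833, 0, 0, 0, 0], [-0.15, -0.1067, 0.0667, 0.0019, 0, -0.0029], [-0.15, -0.1067, 0.2, 0.0019, 0, -0.0029], [-0.15, -0.1067, 0.3333, 0.0019, 0, -0.0029], [-0.15, -0.1067, 0.4333, 0.0019, 0, -0.0029], [-0.15, -0.1067, 0.5, 0.0019, 0, -0.0029], [-0.15, -0.1067, 0.5, 0.0019, 0, -0.0029]]' | egrep "tcp|grip_w";python3 g.py b 0 -.10 .079
python3 - <<'E'
from h import *
bot.observe();im=bot.snapshot('scene');cv2.imwrite('pics/s6.png',im[:,:,::-1])
E
```

```text
tcp_pos: [0.5762, -0.0486, 0.0946]
grip_width: 0.0348
t18.78 bay [-0.0075 -0.1099] z0.0946 F [-1.6 -0.1 -2.6] w0.035
[0.0099 0.0078 0.0155] [-0.0147 -0.0025  0.0019]
```

Scaled: 0.014 m / 0.3 = 0.0467, 0.012 m / 0.3 = 0.04.

```bash
python3 g.py b 0 -.095 .078;python3 nudge.py '[[0.0167, 0.01, 0.0167, 0, 0, 0], [0.0333, 0.01, 0.0333, 0, 0, 0], [0.04, 0.01, 0.0467, 0, 0, 0], [0.04, 0.01, 0.0467, 0, 0, 0], [0.04, 0.01, 0.0467, 0, 0, 0]]' | egrep "tcp|force";python3 g.py b 0 -.0745 .075
```

```text
t18.83 bay [-0.0052 -0.1104] z0.0977 F [ 0.3  0.1 -2.7] w0.035
[0.0153 0.0055 0.0196] [-0.0103 -0.0017  0.0019]
tcp_pos: [0.586, -0.0386, 0.0878]
contact_force: [1.2, -0.6, -2.1]
gripper_force: 61.9
t19.25 bay [ 0.0024 -0.1001] z0.0878 F [ 1.2 -0.6 -2.1] w0.035
[ 0.0256 -0.0024  0.0128] [-0.0011  0.0002  0.0013]
```

Scaled: 0.016 m / 0.3 = 0.0533, 0.013 m / 0.3 = 0.0433.

```bash
python3 nudge.py '[[0.0067, -0.0033, 0.0133, 0, 0, 0], [0.02, -0.0067, 0.03, 0, 0, 0], [0.0333, -0.0067, 0.04, 0, 0, 0], [0.0433, -0.0067, 0.04, 0, 0, 0], [0.0533, -0.0067, 0.04, 0, 0, 0], [0.0533, -0.0067, 0.04, 0, 0, 0]]' | egrep "tcp|contact";python3 g.py b 0 -.0745 .074
```

```text
tcp_pos: [0.5832, -0.0224, 0.075]
contact_force: [-0.1, -0.6, -2.4]
t19.75 bay [-0.     -0.0838] z0.0750 F [-0.1 -0.6 -2.4] w0.035
[0.0093 0.     0.001 ] [-0.0022 -0.0002  0.0011]
```

Scaled: 0.006 m / 0.3 = 0.02, 0.004 m / 0.3 = 0.0133.

```bash
python3 nudge.py '[[0.0067, 0, 0, 0, 0, 0], [0.0133, 0, 0.0033, 0, 0, 0], [0.02, 0, 0.0033, 0, 0, 0], [0.02, 0, 0.0033, 0, 0, 0]]' | egrep "tcp|contact"; python3 nudge.py '[[0.0067, 0, 0.0033, 0, 0, 0], [0.0117, 0, 0.0033, 0, 0, 0], [0.0117, 0, 0.0033, 0, 0, 0]]' | egrep "tcp|contact"; python3 g.py b 0 -.0745 .074
python3 bar.py top silver .062
python3 - <<'E'
from h import *
im=bot.snapshot('scene');cv2.imwrite('pics/s7.png',cv2.resize(im[150:300,200:400,::-1],None,fx=4,fy=4,interpolation=cv2.INTER_CUBIC))
E
```

```text
tcp_pos: [0.5832, -0.0167, 0.0741]
contact_force: [0.3, 0.5, -2.9]
tcp_pos: [0.583, -0.0133, 0.073]
contact_force: [-0.3, -0.1, -3.2]
t20.33 bay [-0.0001 -0.0747] z0.0730 F [-0.3 -0.1 -3.2] w0.035
[ 0.0002  0.0001 -0.001 ] [-0.0023 -0.0002  0.0007]
top silver [221 202  20  20 366]
 axis y at bay x=0: -0.0013 skew -0.012 res 0.0012
 ends x -0.044 0.013
```

View pics/s7.png

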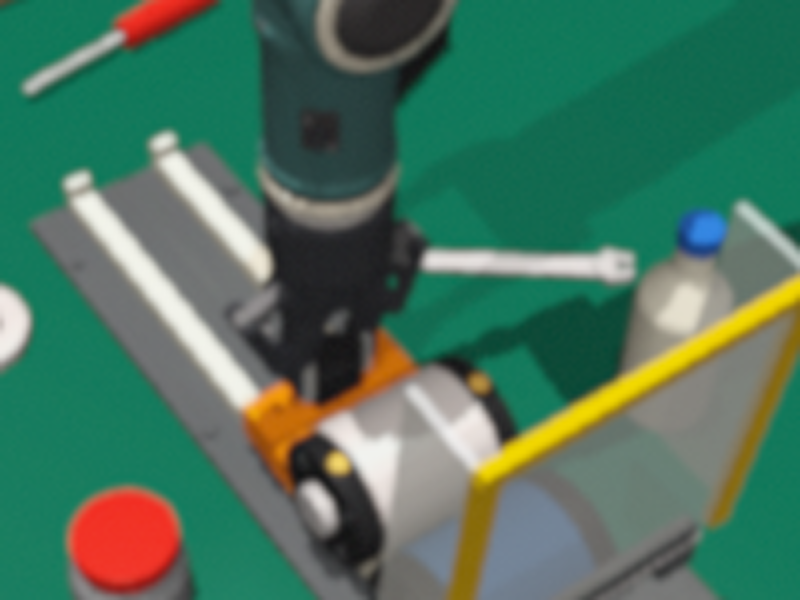

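The chock is square across the rails, just behind silver. I'll lower to rail contact, then creep forward.

Scaled: 0.001 m / 0.3 = 0.0033.

```bash
for i in 1; do python3 nudge.py '[[0, 0, 0.0033, 0, 0, 0], [0, 0, 0.0033, 0, 0, 0]]' | egrep "tcp|contact";python3 nudge.py '[[0, 0, 0.0033, 0, 0, 0], [0, 0, 0.0033, 0, 0, 0]]' | egrep "tcp|contact"; python3 nudge.py '[[0.0033, 0, 0, 0, 0, 0], [0.0033, 0, 0, 0, 0, 0]]' | egrep "tcp|contact"; python3 nudge.py '[[0.0033, 0, 0, 0, 0, 0], [0.0033, 0, 0, 0, 0, 0]]' | egrep "tcp|contact"; done
```

```text
tcp_pos: [0.5833, -0.0136, 0.0722]
contact_force: [0.3, -0.8, -2.2]
tcp_pos: [0.5833, -0.0137, 0.0721]
contact_force: [-3.0, -0.7, 4.6]
tcp_pos: [0.5837, -0.013, 0.0721]
contact_force: [-3.1, -2.0, 5.9]
tcp_pos: [0.5839, -0.0121, 0.072]
contact_force: [-2.3, -2.4, 5.8]
```

Scaled: 0.001 m / 0.3 = 0.0033, -0.0005 m / 0.3 = -0.0017.

```bash
python3 nudge.py '[[0.0033, 0, -0.0017, 0, 0, 0], [0.0033, 0, -0.0017, 0, 0, 0]]' | egrep "tcp|contact";python3 nudge.py '[[0.0033, 0, 0, 0, 0, 0], [0.0033, 0, 0, 0, 0, 0]]' | egrep "tcp|contact"; python3 g.py b 0 -.0745 .074
```

```text
tcp_pos: [0.5838, -0.0107, 0.0721]
contact_force: [-0.3, -2.1, 3.8]
tcp_pos: [0.5838, -0.0103, 0.0721]
contact_force: [0.1, -5.5, 3.9]
t21.43 bay [ 0.0008 -0.0718] z0.0721 F [ 0.1 -5.5  3.9] w0.035
[-0.0027 -0.0008 -0.0019] [-0.0004  0.0016  0.001 ]
```

Contact with the barrel is felt (5.5 N). I'll ease back, release and rise.

Scaled: -0.001 m / 0.3 = -0.0033.

```bash
python3 nudge.py '[[-0.0033, 0, 0, 0, 0, 0], [-0.0033, 0, 0, 0, 0, 0]]' | egrep "contact";python3 nudge.py '[[0, 0, -0.0033, 0, 0, 0], [0, 0, -0.0033, 0, 0, 0], [0, 0, -0.0033, 0, 0, 0], [0, 0, -0.0033, 0, 0, 0], [0, 0, -0.0033, 0, 0, 0], [0, 0, -0.0033, 0, 0, 0]]' .07 | egrep "tcp|contact|grip_w";python3 nudge.py '[[0, 0, -0.0667, 0, 0, 0], [0, 0, -0.1333, 0, 0, 0], [-0.0333, 0, -0.2333, 0, 0, 0], [-0.1, 0, -0.3333, 0, 0, 0], [-0.2, 0, -0.4333, 0, 0, 0], [-0.3333, 0, -0.5, 0, 0, 0], [-0.4, 0, -0.5, 0, 0, 0], [-0.4, 0, -0.5, 0, 0, 0]]'  | egrep "tcp|contact|grip_w"
python3 bar.py top silver .062;python3 bar.py top blue .062;python3 - <<'E'
from g import *
c=bot.camera_info('wrist');im=bot.snapshot('wrist');cv2.imwrite('pics/w8.png',im[:,:,::-1])
h=cv2.cvtColor(im,cv2.COLOR_RGB2HSV);m=cv2.inRange(h,(5,150,90),(22,255,255));m=cv2.morphologyEx(m,cv2.MORPH_OPEN,np.ones((5,5)))
k,l,s,ce=cv2.connectedComponentsWithStats(m);i=1+np.argmax(s[1:,4]);print(s[i],s[1:,4]);m=(l==i)
ys=[];
for u in np.linspace(s[i,0]+8,s[i,0]+s[i,2]-9,9):
    r=np.where(m[:,int(u)])[0];ys.append(np.r_[w2b(at('wrist',(u,r[-1]+.5),.054,c)),w2b(at('wrist',(u,r[0]-.5),.05,c))])
print(np.array(ys).round(4))
E
```

```text
contact_force: [0.5, -2.9, 4.1]
tcp_pos: [0.5828, -0.0104, 0.0723]
contact_force: [0.1, 1.2, 0.5]
grip_width: 0.0699
tcp_pos: [0.587, -0.1351, 0.2256]
contact_force: [0.4, 0.4, -0.4]
grip_width: 0.0697
top silver [216 192  29  31 871]
 axis y at bay x=0: 0.0004 skew -0.005 res 0.0
 ends x -0.047 0.042
top blue [182 190  30  31 906]
 axis y at bay x=0: 0.0983 skew 0.037 res 0.0006
 ends x -0.039 0.05
[ 220   23  121   22 2153] [2153  438]
[[-0.0472 -0.0577 -0.0471 -0.0391]
 [-0.0353 -0.0578 -0.0352 -0.0392]
 [-0.0234 -0.0579 -0.0234 -0.0393]
 [-0.0115 -0.0512 -0.0115 -0.0394]
 [ 0.0003 -0.0504  0.0003 -0.0394]
 [ 0.0121 -0.0504  0.0121 -0.0386]
 [ 0.024  -0.0571  0.024  -0.0386]
 [ 0.0358 -0.0571  0.0358 -0.0385]
 [ 0.0477 -0.057   0.0477 -0.0385]]
```

The chock origin is at about −0.0575, square and snug. Next: measure the guard angle and go over the top to its far side with closed fingers.

```bash
python3 - <<'E'
from g import *
from scipy.optimize import brentq
H=.160
# yellow edge in top view
im=bot.snapshot('top');h=cv2.cvtColor(im,cv2.COLOR_RGB2HSV);m=cv2.inRange(h,(22,150,120),(35,255,255));m[:,:125]=0;m[:,165:]=0;m[:140]=0;m[250:]=0
v,u=np.nonzero(m);print(len(u),u.mean(),v.mean())
uc=np.mean([u[v==q].mean() for q in range(185,206) if (v==q).any()]);
def f(t):
    X=[*b2w(0,H-.215*np.cos(t)),.122+.215*np.sin(t)];return proj('top',X)[0,0]-uc
print(uc,brentq(f,.9,2.3))
st()
E
python3 g.py b 0 -.1 .42; python3 g.py b 0 .26 .42
python3 nudge.py '[[0, 0, -0.1333, 0, 0, 0], [0, 0, -0.2667, 0, 0, 0], [0, 0, -0.4, 0, 0, 0], [0, 0, -0.5333, 0, 0, 0], [0, 0, -0.6667, 0, 0, 0], [0, 0, -0.6667, 0, 0, 0], [0, 0, -0.6667, 0, 0, 0]]' 0 |egrep "tcp|grip_w|rot"; python3 g.py b 0 .26 .42
```

```text
336 137.22619047619048 193.03869047619048
137.23809523809524 1.6480765437267821
t22.97 bay [-0.0003 -0.1911] z0.2215 F [ 0.8 -0.   0.3] w0.070
t22.97 bay [-0.0003 -0.1911] z0.2215 F [ 0.8 -0.   0.3] w0.070
[ 0.0913 -0.0004 -0.1984] [-0.0039 -0.0012  0.0007]
t22.97 bay [-0.0003 -0.1911] z0.2215 F [ 0.8 -0.   0.3] w0.070
[ 4.513e-01 -1.000e-04 -1.979e-01] [-0.0039 -0.0012  0.0007]
tcp_pos: [0.5871, -0.1293, 0.4259]
tool_rot: [0.002, 0.7, 0.714, 0.001]
grip_width: 0.0001
t23.55 bay [ 0.002  -0.1908] z0.4259 F [ 0.2 -0.4 -0.7] w0.000
[ 0.4508 -0.0009  0.0054] [0.0037 0.0012 0.0026]
```

Scaled: 0.3 m / 0.3 = 1.

```bash
python3 nudge.py '[[1, 0, 0, 0, 0, 0], [1, 0, 0, 0, 0, 0], [1, 0, 0, 0, 0, 0], [1, 0, 0, 0, 0, 0], [1, 0, 0, 0, 0, 0], [1, 0, 0, 0, 0, 0], [1, 0, 0, 0, 0, 0], [1, 0, 0, 0, 0, 0]]' |egrep "tcp|contact";python3 nudge.py '[[0.5167, 0, 0, 0, 0, 0], [0.5167, 0, 0, 0, 0, 0], [0.5167, 0, 0, 0, 0, 0], [0.5167, 0, 0, 0, 0, 0], [0.5167, 0, 0, 0, 0, 0]]' |egrep "tcp|contact"; python3 g.py b 0 .26 .31
```

```text
tcp_pos: [0.5784, 0.1762, 0.4189]
contact_force: [-0.7, -0.1, -0.8]
tcp_pos: [0.5754, 0.3304, 0.4182]
contact_force: [-0.2, -0.6, -0.0]
t24.63 bay [-0.0017  0.2691] z0.4182 F [-0.2 -0.6 -0. ] w-0.000
[-0.0091  0.0025  0.1082] [-0.0082 -0.0004  0.0073]
```

Scaled: 0.115 m / 0.3 = 0.3833, 0.0025 m / 0.3 = 0.0083, 0.005 rad / 1.0472 = 0.0048.

```bash
python3 nudge.py '[[-0.03, 0.0083, 0.1333, 0, 0, 0.0048], [-0.03, 0.0083, 0.2667, 0, 0, 0.0048], [-0.03, 0.0083, 0.3833, 0, 0, 0.0048], [-0.03, 0.0083, 0.3833, 0, 0, 0.0048], [-0.1, 0.0083, 0.3833, 0, 0, 0.0048], [-0.2, 0.0083, 0.3833, 0, 0, 0.0048], [-0.2167, 0.0083, 0.3833, 0, 0, 0.0048]]' |egrep "tcp|contact"; python3 g.py b 0 .174 .303; python3 g.py b 0 .1284 .2976
```

```text
tcp_pos: [0.5811, 0.256, 0.3081]
contact_force: [-0.7, 0.3, 0.2]
t25.22 bay [0.0027 0.1946] z0.3081 F [-0.7  0.3  0.2] w0.000
[-0.0206 -0.0026  0.0052] [-0.0027  0.003  -0.0055]
t25.22 bay [0.0027 0.1946] z0.3081 F [-0.7  0.3  0.2] w0.000
[-0.0662 -0.0023  0.0107] [-0.0027  0.003  -0.0055]
```

Scaled: -0.062 m / 0.3 = -0.2067, -0.054 m / 0.3 = -0.18.

```bash
python3 nudge.py '[[-0.0233, -0.0067, 0.0067, 0, 0, 0], [-0.0467, -0.0067, 0.01, 0, 0, 0], [-0.0733, -0.0067, 0.0167, 0, 0, 0], [-0.1, -0.0067, 0.0167, 0, 0, 0], [-0.1267, -0.0067, 0.02, 0, 0, 0], [-0.1533, -0.0067, 0.0267, 0, 0, 0], [-0.18, -0.0067, 0.03, 0, 0, 0], [-0.2067, -0.0067, 0.0367, 0, 0, 0]]' |egrep "tcp|contact"; python3 g.py b 0 .0817 .2777
```

```text
tcp_pos: [0.5803, 0.1974, 0.2971]
contact_force: [0.4, 3.6, 3.7]
t25.88 bay [0.0008 0.136 ] z0.2971 F [0.4 3.6 3.7] w0.000
[-0.0543 -0.0006  0.0194] [-0.0007 -0.0007 -0.0038]
```

Contact on the guard. I'll follow the arc.

Scaled: -0.054 m / 0.3 = -0.18, -0.047 m / 0.3 = -0.1567.

```bash
python3 nudge.py '[[-0.0267, 0, 0.0033, 0, 0, 0], [-0.0533, 0, 0.0133, 0, 0, 0], [-0.08, 0, 0.0233, 0, 0, 0], [-0.1067, 0, 0.0333, 0, 0, 0], [-0.1333, 0, 0.0433, 0, 0, 0], [-0.1567, 0, 0.0533, 0, 0, 0], [-0.18, -0.0033, 0.0667, 0, 0, 0]]' |egrep "tcp|contact"; python3 g.py b 0 .0487 .2511; python3 nudge.py '[[-0.02, 0, 0.0133, 0, 0, 0], [-0.04, 0, 0.0267, 0, 0, 0], [-0.06, 0, 0.0433, 0, 0, 0], [-0.08, 0, 0.06, 0, 0, 0], [-0.1, 0, 0.0767, 0, 0, 0], [-0.1167, 0, 0.0933, 0, 0, 0]]' |egrep "tcp|contact"; python3 g.py b 0 .0232 .2171
```

```text
tcp_pos: [0.5795, 0.1426, 0.2758]
contact_force: [1.7, 2.6, 0.2]
t26.47 bay [-0.0009  0.0812] z0.2758 F [1.7 2.6 0.2] w-0.000
[-0.0325  0.0012  0.0247] [-0.0028  0.0001 -0.0046]
tcp_pos: [0.5798, 0.1078, 0.2479]
contact_force: [1.4, 2.3, -0.0]
t26.97 bay [-0.0012  0.0464] z0.2479 F [ 1.4  2.3 -0. ] w0.000
[-0.0232  0.0014  0.0308] [-0.0027  0.0001 -0.0045]
```

Scaled: 0.031 m / 0.3 = 0.1033, 0.024 m / 0.3 = 0.08.

```bash
python3 nudge.py '[[-0.0167, 0.0033, 0.02, 0, 0, 0], [-0.0333, 0.0033, 0.04, 0, 0, 0], [-0.05, 0.0033, 0.06, 0, 0, 0], [-0.0633, 0.0033, 0.08, 0, 0, 0], [-0.0767, 0.0033, 0.1033, 0, 0, 0]]' |egrep "tcp|contact"; python3 g.py b 0 .0095 .1861; python3 nudge.py '[[-0.0133, 0, 0.0233, 0, 0, 0], [-0.0233, 0, 0.0467, 0, 0, 0], [-0.0333, 0, 0.07, 0, 0, 0], [-0.0433, 0, 0.0933, 0, 0, 0], [-0.0467, 0, 0.1067, 0, 0, 0]]' |egrep "tcp|contact"; python3 g.py b 0 .0034 .1614
```

```text
tcp_pos: [0.5811, 0.0848, 0.217]
contact_force: [-1.0, 1.1, 1.8]
t27.38 bay [-0.0003  0.0234] z0.2170 F [-1.   1.1  1.8] w0.000
[-0.0139  0.0004  0.031 ] [-0.0023  0.0004 -0.0044]
tcp_pos: [0.5812, 0.0708, 0.1844]
contact_force: [-0.6, -0.9, 1.8]
t27.80 bay [-0.0004  0.0094] z0.1844 F [-0.6 -0.9  1.8] w-0.000
[-0.006   0.0005  0.023 ] [-0.0025  0.0006 -0.0046]
```

Scaled: 0.024 m / 0.3 = 0.08, 0.018 m / 0.3 = 0.06.

```bash
python3 nudge.py '[[-0.0067, 0, 0.02, 0, 0, 0], [-0.0133, 0, 0.04, 0, 0, 0], [-0.02, 0, 0.06, 0, 0, 0], [-0.02, 0, 0.08, 0, 0, 0]]' |egrep "tcp|contact"; python3 nudge.py '[[-0.0033, 0, 0.0167, 0, 0, 0], [-0.0067, 0, 0.0333, 0, 0, 0], [-0.0067, 0, 0.05, 0, 0, 0], [-0.0067, 0, 0.0667, 0, 0, 0]]' |egrep "tcp|contact"; python3 g.py b 0 .001 .136
```

```text
tcp_pos: [0.5816, 0.065, 0.1611]
contact_force: [-0.1, -1.4, 2.0]
tcp_pos: [0.5816, 0.0631, 0.1413]
contact_force: [0.6, -1.2, 1.7]
t28.47 bay [-0.0002  0.0017] z0.1413 F [ 0.6 -1.2  1.7] w-0.000
[-0.0007  0.0002  0.0053] [-0.0016  0.0007 -0.0042]
```

Scaled: 0.004 m / 0.3 = 0.0133, 0.002 m / 0.3 = 0.0067.

```bash
python3 nudge.py '[[0, 0, 0.0067, 0, 0, 0], [0, 0, 0.0133, 0, 0, 0]]' |egrep "tcp|contact"; python3 nudge.py '[[0, 0, 0.0033, 0, 0, 0], [0, 0, 0.0033, 0, 0, 0]]' |egrep "tcp|contact";python3 nudge.py '[[0, 0, 0.0033, 0, 0, 0], [0, 0, 0.0033, 0, 0, 0]]' |egrep "tcp|contact"
```

```text
tcp_pos: [0.5812, 0.0632, 0.1372]
contact_force: [-1.3, -0.6, 0.8]
tcp_pos: [0.5811, 0.0635, 0.1363]
contact_force: [-0.3, -0.5, 0.0]
tcp_pos: [0.5813, 0.0636, 0.1361]
contact_force: [-0.8, 0.1, 3.1]
```

Scaled: 0.001 m / 0.3 = 0.0033.

```bash
for i in 1; do python3 nudge.py '[[0, 0, 0.0033, 0, 0, 0], [0, 0, 0.0033, 0, 0, 0]]' |egrep "tcp|contact"; python3 nudge.py '[[0, 0, 0.0033, 0, 0, 0], [0, 0, 0.0033, 0, 0, 0]]' |egrep "tcp|contact";python3 nudge.py '[[0, 0, 0.0033, 0, 0, 0], [0, 0, 0.0033, 0, 0, 0], [0, 0, 0.0033, 0, 0, 0]]' |egrep "tcp|contact"; done
```

```text
tcp_pos: [0.5813, 0.0636, 0.136]
contact_force: [-4.1, -0.3, 7.6]
tcp_pos: [0.5814, 0.0636, 0.136]
contact_force: [-6.3, -0.3, 13.9]
tcp_pos: [0.5814, 0.0636, 0.1359]
contact_force: [-8.7, -1.3, 17.2]
```

Hard stop at the predicted closed height. I'll retract up and check.

Scaled: -0.16 m / 0.3 = -0.5333, -0.12 m / 0.3 = -0.4.

```bash
python3 nudge.py '[[0, 0, -0.0333, 0, 0, 0], [0, 0, -0.1333, 0, 0, 0], [0, 0, -0.2667, 0, 0, 0], [0, 0, -0.4, 0, 0, 0], [0, 0, -0.5333, 0, 0, 0], [0, 0, -0.5333, 0, 0, 0], [0, 0, -0.5333, 0, 0, 0], [0, 0, -0.5333, 0, 0, 0]]' |egrep "tcp|contact"
python3 nudge.py '[[-0.1, -0.1333, 0, 0, 0, 0], [-0.2, -0.2667, 0, 0, 0, 0], [-0.2667, -0.3667, 0, 0, 0, 0], [-0.3333, -0.4333, 0, 0, 0, 0], [-0.3333, -0.4667, 0, 0, 0, 0], [-0.3333, -0.4667, 0, 0, 0, 0], [-0.3333, -0.4667, 0, 0, 0, 0]]' |egrep "tcp|contact"
python3 - <<'E'
from g import *
im=bot.snapshot('top');cv2.imwrite('pics/t9.png',im[:,:,::-1])
h=cv2.cvtColor(im,cv2.COLOR_RGB2HSV);m=cv2.inRange(h,(22,150,100),(36,255,255));m[:,:150]=0;m[:,290:]=0;m[:160]=0;m[255:]=0
l=cv2.connectedComponentsWithStats(cv2.dilate(m,np.ones((3,3))))
for q,c in zip(l[2][1:],l[3][1:]):
    if q[4]>20: print(q,c.round(1),'bay@.122',w2b(at('top',c,.122)).round(4))
for t in(0,.03,.06):
  X=[*b2w(0,.16-.215*np.cos(t)),.122+.215*np.sin(t)];print(t,proj('top',X).round(1),proj('scene',X).round(1))
E
python3 bar.py top blue .062;python3 bar.py top silver .062
```

```text
tcp_pos: [0.5816, 0.0636, 0.2925]
contact_force: [-0.3, -0.0, -0.6]
tcp_pos: [0.4423, -0.0382, 0.2914]
contact_force: [0.4, -0.3, 0.3]
[170 167  80  53 759] [223.4 180.5] bay@.122 [0.0673 0.0114]
[255 188   8  13  94] [258.6 194.5] bay@.122 [ 0.0258 -0.0858]
[255 215   9   7  59] [259.1 217.8] bay@.122 [-0.0387 -0.0861]
[169 236  37   8 228] [186.4 239.5] bay@.122 [-0.0942  0.1131]
0 [[247.5 204. ]] [[286.6 234.1]]
0.03 [[247.3 203.6]] [[286.6 232.4]]
0.06 [[247.  203.3]] [[286.7 230.7]]
top silver [ 180  182   64   55 2745]
 axis y at bay x=0: 0.0661 skew -0.495 res 0.0242
 ends x -0.085 0.072Traceback (most recent call last):
  File "bar.py", line 21, in <module>
    if __name__=='__main__': measure(sys.argv[1],sys.argv[2],float(sys.argv[3]))
                             ~~~~~~~^^^^^^^^^^^^^^^^^^^^^^^^^^^^^^^^^^^^^^^^^^^^
  File "bar.py", line 11, in measure
    i=1+np.argmax(s[1:,4]);m=l==i;x,y,w,hh=s[i,:4];print(cam,col,s[i])
        ~~~~~~~~~^^^^^^^^^
    return _wrapfunc(a, 'argmax', axis=axis, out=out, **kwds)
    return bound(*args, **kwds)
ValueError: attempt to get argmax of an empty sequence
```

```bash
python3 -c "
from rig import bot
print(bot.finish_job())"
```

```text
the job is handed in; nothing more can be done
None
```

The job is handed in at about 30 s of the 72 s limit, with no verdict shown: blue is in the far V and silver in the near V, the chock is square and snug behind silver, and the guard was pushed down to its hard stop at the closed height. I could not re-measure the barrels through the closed guard.

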